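# Load a check-weight stack on the load-cell stand

## Robot

A 6-joint arm with a two-finger parallel gripper is mounted at the origin on the work surface. World frame = base frame: x ahead of the robot, y to its left, z up, the work surface at z = 0. Lengths are in m, angles in degrees, forces in N, time in s.
With the tool pointing down it reaches from about 0.325 to 0.85 m from the base axis. Payload 15.5 kg.
Tool frame: the origin (TCP) lies midway between the tips of the shut fingers; the grasp point (between the pads) lies 19 mm behind it; y points along the fingers, x is the direction in which the jaws open and shut, and the axes are right-handed (so a half turn about y gives the same grasp; the last joint's range is limited). The gripper opens to 91 mm and grips with 3 to 60 N. Pads are 32 mm wide; open, the fingers measure 118 mm over their backs; the gripper's body (76 mm by 178 mm) begins 60 mm behind the grasp point.
Start: joints at [62.596, 28.281, 77.091, -0, 74.628, -5.472], TCP at [0.233, 0.58, 0.214] pointing down, gripper open.
Joint ranges: [-166.48, 166.48], [-47.26, 123.95], [12.59, 153.08], [-70.14, 250.14], [6.76, 159.57], [-176.63, 176.63]. Speed limits (degrees/s): [108.29, 108.29, 147.25, 172.46, 172.46, 172.46].

## Interface

Orientations are given as a 3x3 rotation matrix whose columns are the frame's x, y, z axes.
In Python, from bench import ctrl gives the robot as it stands. The module is installed in compiled form; this text tells all that it offers. Calls block until the motion is done:
- ctrl.goto(position, orientation): joint-space move of the TCP to a pose.
- ctrl.move_l(position, vel=0.15, ori=None, contact_N=None): straight line of the TCP; ori=None keeps the orientation; vel is the mean speed in m/s. With contact_N (N) it stops when the force on the tool has changed by that much, and returns True; else False.
- ctrl.movej(angles): joint-space move.
- ctrl.command_gripper(opening): opening from 0.0 (shut) to 1.0 (fully open); the grip force is fixed at half the most; returns when the fingers have stopped.
- ctrl.sleep(seconds).
- ctrl.ik(position, orientation): joint angles nearest the present ones, or None.
- ctrl.read_camera(name): name is "side" or "top"; returns the picture (480x640x3 uint8, blue, green, red); there is no depth.
- ctrl.camera_params(name): a dict with "fx", "fy", "cx", "cy" (pixels), "pose" (4x4, takes a point from camera to world coordinates). Camera axes: x right, y up, looking along -z (the intrinsics and any distortion apply to the point x, -y, -z); pixel columns grow to the right and rows downward; lengths in m; the calibration is good to about 2 mm. A picture is of the moment at which its call begins. camera_params takes no time and is no camera call.
A pose or a line that the arm cannot do raises ctrl.MotionError and nothing moves.
- ctrl.sign_off(): hands the job in, once; it reports no verdict.
Readings, each from a call of its own:
- ctrl.current_t(): time.
- ctrl.current_q(): joint angles.
- ctrl.current_dq(): joint speeds.
- ctrl.current_effort(): joint torques, N m.
- ctrl.current_tool_pos(): TCP position.
- ctrl.current_eef_rot(): TCP orientation.
- ctrl.current_contact_force(): force on the tool from outside, world axes, zero at the start.
- ctrl.current_wrist_torque(): the same for the moment, N m.
- ctrl.current_grip_width(): opening from 0.0 (shut) to 1.0 (fully open).
Only numpy, scipy, OpenCV 4.12 (cv2) and the standard library are available. Lean on these libraries where they do the work, as an engineer would, in place of code of your own. Each camera call takes 0.05 s, during which the arm holds its last target.

## Task

Load the check weights on the load-cell stand: thread the large steel disc over the post so it lies flat on the round plate, then the medium disc on it, then the small disc, and last set the black knobbed cap, knob up, over the end of the post so that it rests on the small disc. Lower each piece gently down the post rather than letting it drop, let go of it, and leave the beaker, jar, logger and screwdriver where they are.

Things in the scene. Friction and masses are not known exactly. Their poses are not given: they have to be found in the camera images.
- large (a point): The large check weight: a bare steel ring disc, 64 mm outer diameter, 18 mm thick, with a 22 mm through hole, about 0.40 kg, lying flat on the bench. The point is the centre of the disc, half-way up (9 mm above its underside); z is its axis. Grasped across its outer rim.
- medium (a point): The medium check weight: the same kind of steel ring disc, 52 mm outer diameter, 15 mm thick, 22 mm through hole, about 0.20 kg, lying flat. The point is its centre, 7.5 mm above its underside; z is its axis.
- small (a point): The small check weight: the same kind of steel ring disc, 40 mm outer diameter, 12 mm thick, 22 mm through hole, about 0.08 kg, lying flat. The point is its centre, 6 mm above its underside; z is its axis.
- cap_mid (a point): The cap: a black plastic piece 30 mm high, standing knob up: a round body 36 mm in diameter and 16 mm high, with a blind bore 22 mm wide and 12 mm deep from below, and on top a round knob 24 mm in diameter (16 mm at its foot) and 14 mm high. About 0.06 kg. The point is on its axis, 15 mm above its underside; z is its axis, up.
- plate (a point): The load-cell stand: a flat white box, 120 by 120 mm and 30 mm high, fixed to the bench, with a bare round aluminium plate (86 mm diameter) on top and a dark upright steel post in its middle. The point is the centre of the plate's top, at the foot of the post, 38 mm above the bench; z is up along the post. The post is 12 mm in diameter and 54 mm high above the plate, its last 8 mm tapering to 4 mm.
- stirrer: A magnetic stirrer, a bystander fixed to the bench: a white box 120 by 120 mm with a round white ceramic top (104 mm diameter, no post), 48 mm high in all. Origin at the centre of its underside.
- beaker: A small glass beaker standing on the bench, 48 mm in diameter and 65 mm high, loose; to be left alone. Origin at the centre of its underside.
- jar: A small amber glass jar with a white lid, 40 mm in diameter and 55 mm high, loose; to be left alone. Origin at the centre of its underside.
- logger: A flat black temperature logger with a small greenish display, 60 by 38 mm (x by y) and 16 mm high, loose; to be left alone. Origin at the centre of its underside.
- screwdriver: A screwdriver lying on the bench, about 120 mm long along its x axis (handle to -x), less than 30 mm wide and high, loose; to be left alone. Origin under the middle of its length.

How it is judged:
By the outcome, as a careful person would: the job done as asked, in the order asked, and still so for the second after the job is handed in, with the robot touching nothing.
It also fails if it takes over 122 s, if anything falls off the work surface, if the arm or the gripper's body presses on something with over 40 N, if the wrist force passes 120 N, or if a joint passes its speed limit or range.

## Working session

There is one attempt and no reset: what is moved stays moved. The work goes in short steps, each a Python script; the robot and the scene stay as the last script left them, time stands still between calls to the robot, and variables do not carry over. Pictures are saved under pics/ and viewed, and the job is handed in when it is done.

```bash
mkdir -p pics
python3 - <<'E'
from bench import ctrl
import cv2,numpy as np
for n in("side","top"):
    cv2.imwrite(f"pics/{n}0.png",ctrl.read_camera(n)); print(n,ctrl.camera_params(n))
print(ctrl.current_t(),ctrl.current_eef_rot(),ctrl.current_tool_pos(),ctrl.current_grip_width())
E
```

```text
side {'fx': 556.2706087190284, 'fy': 556.2706087190284, 'cx': 311.36778517913615, 'cy': 244.22759933450052, 'pose': array([[ 0.81577839,  0.40315456, -0.41469509,  0.13227151],
       [-0.57833709,  0.5616244 , -0.59169607, -0.56408202],
       [-0.00564208,  0.72252642,  0.69132028,  0.71762476],
       [ 0.        ,  0.        ,  0.        ,  1.        ]])}
top {'fx': 472.4386795172967, 'fy': 472.4386795172967, 'cx': 326.87863618975797, 'cy': 240.57536452165252, 'pose': array([[ 9.28081399e-02,  9.73003714e-01, -2.11306465e-01,
         3.74091536e-01],
       [-9.95684001e-01,  9.06646113e-02, -1.98317478e-02,
         4.64258107e-03],
       [-1.38345805e-04,  2.12235014e-01,  9.77218645e-01,
         8.66827786e-01],
       [ 0.00000000e+00,  0.00000000e+00,  0.00000000e+00,
         1.00000000e+00]])}
0.1 [[ 3.73523231e-01 -4.94978772e-04 -9.27620694e-01]
 [ 9.27620127e-01 -1.02759890e-03  3.73523551e-01]
 [-1.13810823e-03 -9.99999350e-01  7.53202124e-05]] [0.23330809 0.57945573 0.21338593] 1.0009002200914865
```

View pics/side0.png

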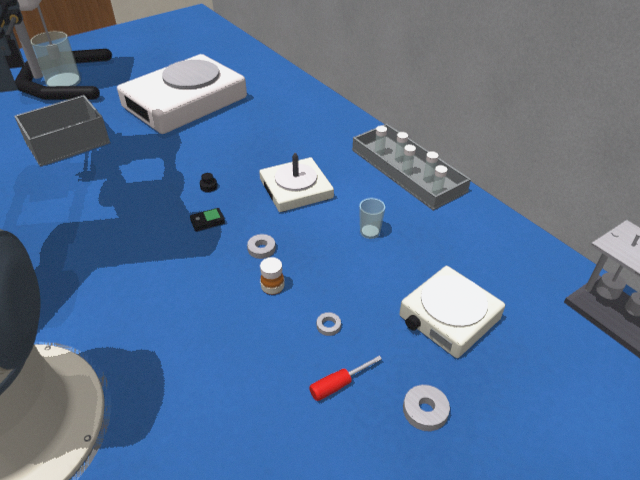

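View pics/top0.png

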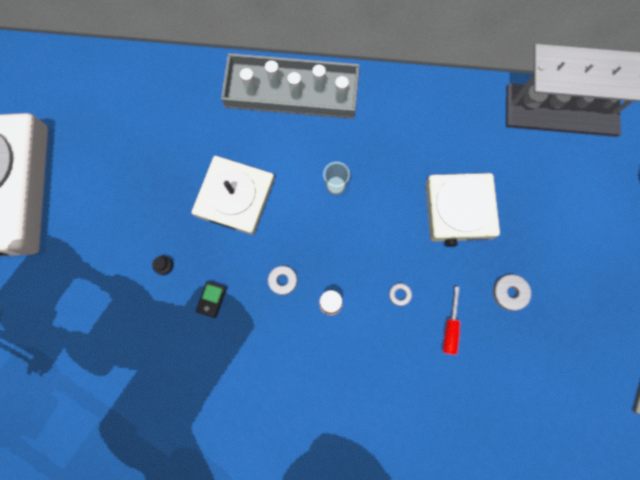

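The side view shows the large disc at about (427,407), medium (262,245), small (328,323), cap (208,183) and post (295,165). In the top view they are at about (513,292), (282,280), (400,294), (162,265) and (230,187). The stirrer is the box on the right and has no post. Next I'll segment these and measure them.

```bash
cat > h.py <<'E'
from bench import ctrl
import cv2,numpy as np
def ray(n,uv):
    p=ctrl.camera_params(n);T=p["pose"]
    d=np.array([(uv[0]-p["cx"])/p["fx"],-(uv[1]-p["cy"])/p["fy"],-1.]);return T[:3,3],T[:3,:3]@d
def onz(n,uv,z):
    o,d=ray(n,uv);return o+d*(z-o[2])/d[2]
def tri(a,b):
    (o1,d1),(o2,d2)=ray("side",a),ray("top",b)
    d1=d1/np.linalg.norm(d1);d2=d2/np.linalg.norm(d2)
    s=np.linalg.lstsq(np.c_[d1,-d2],o2-o1,rcond=None)[0]
    p,q=o1+s[0]*d1,o2+s[1]*d2
    return (p+q)/2,np.linalg.norm(p-q)
def proj(n,X):
    p=ctrl.camera_params(n);T=p["pose"];c=T[:3,:3].T@(np.array(X)-T[:3,3])
    return p["cx"]+p["fx"]*c[0]/-c[2],p["cy"]-p["fy"]*c[1]/-c[2]
def blob(img,uv,kind,r=35):
    """largest masked contour near uv -> hull ellipse centre"""
    hsv=cv2.cvtColor(img,cv2.COLOR_BGR2HSV)
    m=(hsv[...,1]<100)&(hsv[...,2]>60) if kind=="grey" else (hsv[...,2]<60)&(hsv[...,1]<200)
    w=np.zeros_like(m);x,y=map(int,uv);w[max(0,y-r):y+r,max(0,x-r):x+r]=1
    m=(m&w).astype(np.uint8)*255
    cs,_=cv2.findContours(m,cv2.RETR_EXTERNAL,cv2.CHAIN_APPROX_NONE)
    c=cv2.convexHull(max(cs,key=cv2.contourArea));M=cv2.moments(c)
    return (M["m10"]/M["m00"],M["m01"]/M["m00"]),cv2.boundingRect(c)
E
python3 - <<'E'
from h import *
S=cv2.imread("pics/side0.png");T=cv2.imread("pics/top0.png")
for n,a,b,z,k,r in [("large",(427,407),(513,292),.009,"grey",32),("medium",(262,245),(282,280),.0075,"grey",20),("small",(328,323),(400,294),.006,"grey",18),("cap",(208,183),(162,265),.015,"dark",18)]:
    (ca,ra),(cb,rb)=blob(S,a,k,r),blob(T,b,k,r)
    print(n,np.round(ca,1),ra,np.round(cb,1),rb,onz("side",ca,z).round(4),onz("top",cb,z).round(4),[np.round(v,4) for v in tri(ca,cb)])
def crop(I,x,y,r,k): return cv2.resize(I[y-r:y+r,x-r:x+r],(400,400),interpolation=cv2.INTER_NEAREST)
cv2.imwrite("pics/crop1.png",np.hstack([crop(S,295,180,40,0),crop(T,232,195,40,0)]))
for n,i,c in(("side",S,(295,165)),("top",T,(230,187))):
    print(n,blob(i,c,"dark",14))
E
```

```text
large [425.9 407.3] (403, 384, 47, 47) [511.8 292.1] (493, 274, 38, 37) [ 0.4962 -0.3227  0.009 ] [ 0.4954 -0.321   0.009 ] [array([ 0.4963, -0.322 ,  0.0074]), np.float64(0.0015)]
medium [263.6 249.4] (247, 234, 35, 31) [282.1 279.9] (268, 266, 29, 29) [0.4793 0.0836 0.0075] [0.4791 0.0968 0.0075] [array([ 0.4834,  0.0971, -0.0063]), np.float64(0.0056)]
small [328.3 323.5] (316, 312, 25, 24) [400.  294.1] (389, 283, 23, 23) [ 0.4745 -0.1215  0.006 ] [ 0.4734 -0.1197  0.006 ] [array([ 0.4743, -0.1203,  0.0046]), np.float64(0.0018)]
cap [207.7 182.5] (200, 173, 17, 19) [162.9 264.7] (154, 257, 18, 17) [0.4863 0.3131 0.015 ] [0.4857 0.3157 0.015 ] [array([0.4867, 0.3162, 0.0128]), np.float64(0.0016)]
side ((294.9282051282051, 166.52564102564102), (293, 156, 5, 20))
top ((229.87878787878788, 188.54545454545453), (228, 185, 5, 7))
```

View pics/crop1.png

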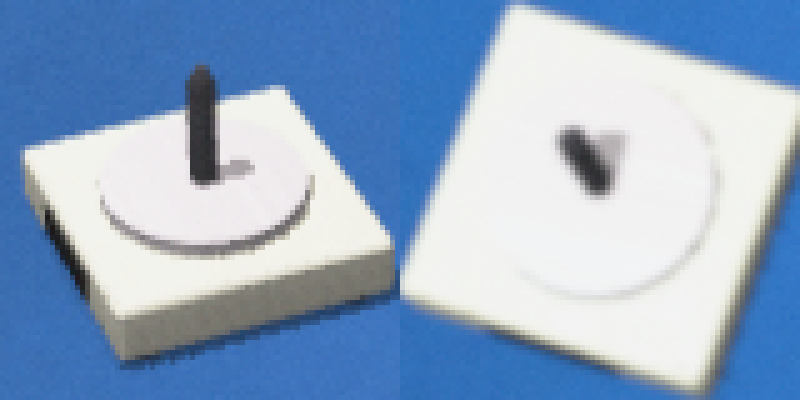

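The crop shows the post tip at side (295.2,153.5) and top (225.8,181). Its foot is at side (295.5,176) and top (231.5,192).

Run:
```python
from h import *
S=cv2.imread("pics/side0.png");T=cv2.imread("pics/top0.png")
print("tip",onz("side",(295.2,153.7),.092),onz("top",(225.9,181.3),.092),tri((295.2,153.7),(225.9,181.3)))
print("foot",onz("side",(295.5,175.5),.038),onz("top",(231,191),.038))
# mid post from dark blob centre (z~.065)
print("mid",onz("side",(295.4,166.),.065),onz("top",(229.3,187.7),.065))
ca,ra=blob(S,(261,243),"grey",16);print(ca,ra,onz("side",ca,.0075))
jt=blob(T,(330,301),"grey",18)[0];print("jar",onz("top",jt,.05))
# box top-face corners via minAreaRect in top view
R=ctrl.current_eef_rot()
for n,p in dict(L=(.496,-.322),M=(.479,.096),S=(.474,-.12),C=(.486,.315)).items():
  for a in (0,45,90,135,180,-45,-90):
    t=np.radians(a);Ro=np.c_[[np.cos(t),np.sin(t),0],[0,0,-1],[-np.sin(t),np.cos(t),0]]
    q=ctrl.ik([*p,.004],Ro);print(n,a,None if q is None else np.round(q,0),round(np.linalg.det(Ro)))
```

```text
tip [0.63030242 0.19933944 0.092     ] [0.62967416 0.203553   0.092     ] (array([0.63199475, 0.20404049, 0.08834688]), np.float64(0.002360596948864304))
foot [0.63049165 0.20100993 0.038     ] [0.62976846 0.20549948 0.038     ]
mid [0.62817213 0.19672569 0.065     ] [0.6272591  0.20280427 0.065     ]
(261.7724601175483, 246.44500419815282) (247, 234, 30, 25) [0.48068726 0.09211793 0.0075    ]
jar [0.44336896 0.00484344 0.05      ]
L 0 [-39.  41.  93.  -0.  46. -39.] 1
L 45 [-39.  41.  93.  -0.  46. -84.] 1
L 90 [ -39.   41.   93.   -0.   46. -129.] 1
L 135 [ -39.   41.   93.   -0.   46. -174.] 1
L 180 [-39.  41.  93.  -0.  46. 141.] 1
L -45 [-39.  41.  93.  -0.  46.   6.] 1
L -90 [-39.  41.  93.  -0.  46.  51.] 1
M 0 [  4.  36. 108.  -0.  36.   4.] 1
M 45 [  4.  36. 108.  -0.  36. -41.] 1
M 90 [  4.  36. 108.  -0.  36. -86.] 1
M 135 [   4.   36.  108.   -0.   36. -131.] 1
M 180 [   4.   36.  108.   -0.   36. -176.] 1
M -45 [  4.  36. 108.  -0.  36.  49.] 1
M -90 [  4.  36. 108.  -0.  36.  94.] 1
S 0 [-21.  36. 108.  -0.  36. -21.] 1
S 45 [-21.  36. 108.  -0.  36. -66.] 1
S 90 [ -21.   36.  108.   -0.   36. -111.] 1
S 135 [ -21.   36.  108.   -0.   36. -156.] 1
S 180 [-21.  36. 108.  -0.  36. 159.] 1
S -45 [-21.  36. 108.  -0.  36.  24.] 1
S -90 [-21.  36. 108.  -0.  36.  69.] 1
C 0 [27. 40. 94. -0. 45. 27.] 1
C 45 [ 27.  40.  94.  -0.  45. -18.] 1
C 90 [ 27.  40.  94.  -0.  45. -63.] 1
C 135 [  27.   40.   94.   -0.   45. -108.] 1
C 180 [  27.   40.   94.   -0.   45. -153.] 1
C -45 [27. 40. 94. -0. 45. 72.] 1
C -90 [ 27.  40.  94.  -0.  45. 117.] 1
```

The two views differ by 2–4 mm in y, so I'll use their average. The jaws will centre each disc, which gives me the camera bias. Picking up the large disc now, with the jaws along y.

```bash
cat >> h.py <<'E'
def ori(a):
    t=np.radians(a);return np.c_[[np.cos(t),np.sin(t),0],[0,0,-1],[-np.sin(t),np.cos(t),0]]
def pick(p,a,width,z=.003,lift=.16):
    ctrl.command_gripper(min(1,(width+.024)/.091))
    ctrl.goto([*p,.15],ori(a))
    ctrl.move_l([*p,.04],vel=.2)
    print("touch",ctrl.move_l([*p,z],vel=.05,contact_N=8),ctrl.current_tool_pos().round(4))
    ctrl.command_gripper(0)
    print("w",ctrl.current_grip_width()*.091)
    ctrl.move_l([*p,lift],vel=.15)
    print("F",ctrl.current_contact_force().round(2),"w",ctrl.current_grip_width()*.091,"t",ctrl.current_t())
def shots(tag,*uvs):
    out={}
    for n in("side","top"):
        out[n]=ctrl.read_camera(n);cv2.imwrite(f"pics/{n}_{tag}.png",out[n])
    return out
E
python3 - <<'E'
from h import *
pick((.4958,-.3218),-90,.064)
ctrl.goto([.630,.2025,.15],ori(-90))
print(ctrl.current_tool_pos(),ctrl.current_t())
I=shots("L1")
def crop(n,r=60):
    u,v=map(int,proj(n,(.63,.2025,.13)));return cv2.resize(I[n][v-r:v+r,u-r:u+r],(400,400),interpolation=cv2.INTER_CUBIC),(u-r,v-r)
a,b=crop("side"),crop("top");print(a[1],b[1]);cv2.imwrite("pics/crop_L1.png",np.hstack([a[0],b[0]]))
E
```

```text
touch False [ 0.4959 -0.3219  0.0031]
w 0.06335768654359072
F [-0.36 -0.36 -5.  ] w 0.06336097038046962 t 6.9583
[0.63027288 0.20137681 0.15003349] 8.9167
(233, 76) (161, 113)
```

View pics/crop_L1.png

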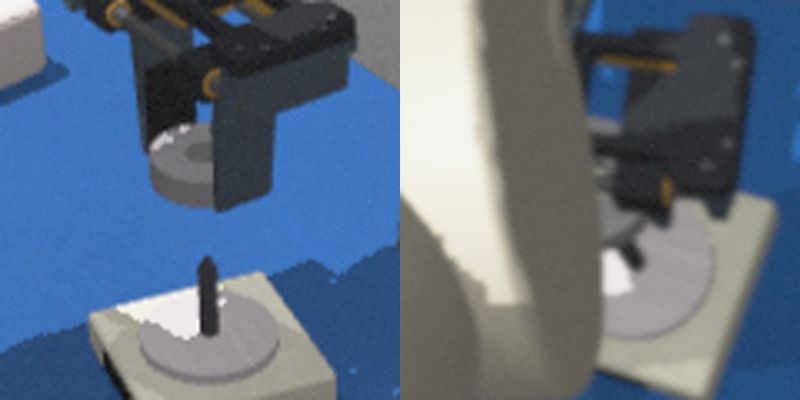

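The side crop shows the disc held level above the post, with its left edge at u≈277.7 and its bottom at v≈138. The arm hides most of it in the top view. I'll compare the side silhouette with the projection from the robot pose to get the camera bias.

Run:
```python
from h import *
c=ctrl.current_tool_pos();print(c, ctrl.current_contact_force().round(2))
t=np.linspace(0,2*np.pi,200)
P=np.array([proj("side",(.6303+.032*np.cos(s),.2014+.032*np.sin(s),z)) for s in t for z in(.147,.165)])
print(P.min(0),P.max(0))
H=np.array([proj("side",(.6303+.011*np.cos(s),.2014+.011*np.sin(s),.165)) for s in t]);print("hole",H.min(0),H.max(0))
I=cv2.imread("pics/side_L1.png");cv2.imwrite("pics/z.png",cv2.resize(I[105:165,270:330],(600,600),interpolation=cv2.INTER_NEAREST))
```

```text
[0.63027235 0.2014126  0.15003149] [ 1.02  0.13 -4.38]
[276.47494419 111.75550681] [310.7287344  138.30634858]
hole [287.70113273 117.53579985] [299.45322122 123.77308741]
```

View pics/z.png

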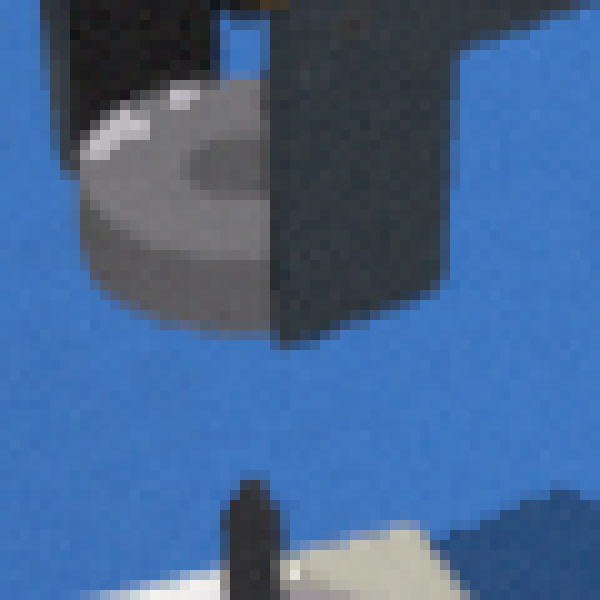

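Run:
```python
from h import *
for b in((1.2,.6),(1.3,.9),(1.2,0)):
    print(b,onz("side",(295.2-b[0],153.7-b[1]),.092),tri((295.2-b[0],153.7-b[1]),(225.9,181.3)),onz("side",(295.4-b[0],175.5-b[1]),.038))
    print("med",onz("side",(261.77-b[0],246.4-b[1]),.0075),"L",onz("side",(425.9-b[0],407.3-b[1]),.009),"cap",onz("side",(207.7-b[0],182.5-b[1]),.015))
```

```text
(1.2, 0.6) [0.62954342 0.20241874 0.092     ] (array([0.63019787, 0.20375607, 0.09093857]), np.float64(0.0003667655753163333)) [0.62948465 0.20423171 0.038     ]
med [0.47978641 0.09487173 0.0075    ] L [ 0.49552233 -0.32107778  0.009     ] cap [0.48522863 0.31653436 0.015     ]
(1.3, 0.9) [0.62996018 0.2033866  0.092     ] (array([0.6298523 , 0.20351082, 0.09192528]), np.float64(0.0003242822446082702)) [0.62988809 0.2051917  0.038     ]
med [0.48005506 0.09566074 0.0075    ] L [ 0.495735   -0.32065342  0.009     ] cap [0.48553675 0.31756884 0.015     ]
(1.2, 0) [0.62839343 0.20071649 0.092     ] (array([0.63066941, 0.20428824, 0.08908402]), np.float64(7.054624505387593e-05)) [0.62834983 0.20255285 0.038     ]
med [0.47895077 0.09351118 0.0075    ] L [ 0.49486852 -0.32176191  0.009     ] cap [0.48427695 0.31471178 0.015     ]
```

With that bias (+1.2, +0.8 px) the two views agree within 0.4 mm, and the post is at (0.630, 0.204). Lowering the large disc.

```bash
cat >> h.py <<'E'
POST=np.array([.630,.204])
def place(a,ztop,zg=.003,off=(0,0),width=.064,extra=.004):
    tgt=POST-np.array(off);cmd=tgt.copy()
    ctrl.move_l([*cmd,.15+0],ori=ori(a),vel=.1)
    cmd=cmd+(tgt-ctrl.current_tool_pos()[:2])
    h=ztop+zg   # TCP height when seated
    z1=max(h+.012,0.0)
    ctrl.move_l([*cmd,max(.105+zg,z1)],vel=.1)
    p=ctrl.current_tool_pos()[:2];cmd=cmd+(tgt-p)
    F0=ctrl.current_contact_force()
    hit=False
    if z1<.104+zg: hit=ctrl.move_l([*cmd,z1],vel=.04,contact_N=3);print("mid",hit,ctrl.current_tool_pos().round(4))
    if hit: return False
    hit=ctrl.move_l([*cmd,h-.004],vel=.012,contact_N=3)
    print("seat",hit,ctrl.current_tool_pos().round(4),"expected z",h,(ctrl.current_contact_force()-F0).round(2),ctrl.current_t())
    return hit
def release(width,zup=.2):
    ctrl.command_gripper(min(1,(width+.02)/.091));p=ctrl.current_tool_pos()
    print("w",ctrl.current_grip_width()*.091,p.round(4))
    ctrl.move_l([p[0],p[1],p[2]+.03],vel=.05);ctrl.move_l([p[0],p[1],zup],vel=.2);print(ctrl.current_t())
E
python3 - <<'E'
from h import *
print(place(-90,.038))
shots("L2")
E
```

```text
mid False [0.63   0.204  0.0533]
seat True [0.6297 0.204  0.0411] expected z 0.041 [0.71 0.17 9.68] 12.2917
True
```

It seated at exactly the expected height. Releasing it, then picking up the medium disc.

Run:
```python
from h import *
release(.064,.16)
ctrl.goto([.4798,.0955,.15],ori(0))
I=shots("L3")
u,v=map(int,proj("side",(.63,.204,.05)));u2,v2=map(int,proj("top",(.63,.204,.05)))
cv2.imwrite("pics/crop_L3.png",np.hstack([cv2.resize(I["side"][v-45:v+45,u-45:u+45],(400,400)),cv2.resize(I["top"][v2-45:v2+45,u2-45:u2+45],(400,400))]))
```

```text
w 0.08369614628521015 [0.6289 0.2038 0.0402]
14.2583
```

View pics/crop_L3.png

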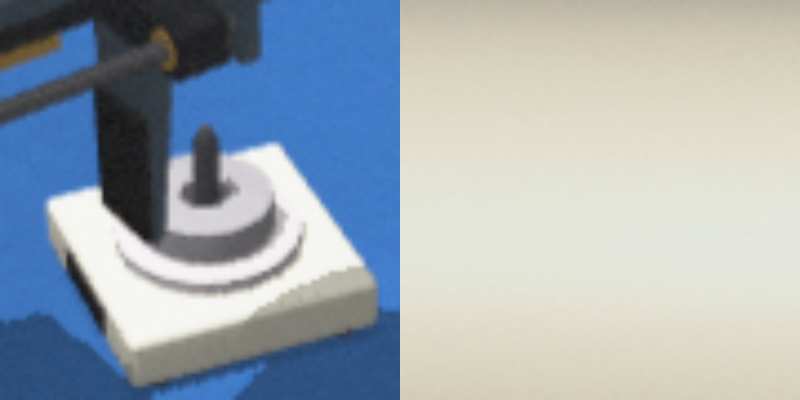

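The side crop shows the large disc flat on the plate with the post roughly centred in its hole. Medium disc next.

Run:
```python
from h import *
pick((.4798,.096),0,.052)
ctrl.goto([*POST,.15],ori(0))
I=shots("M1")
u,v=map(int,proj("side",(.63,.204,.12)))
print(u-50,v-50);cv2.imwrite("pics/crop_M1.png",cv2.resize(I["side"][v-50:v+50,u-50:u+50],(600,600)))
print(ctrl.current_tool_pos())
```

```text
touch False [0.4799 0.096  0.0031]
w 0.05116769656303378
F [-0.94  0.38 -1.84] w 0.05082635067816453 t 19.8417
243 90
[0.62921677 0.20331925 0.14972118]
```

View pics/crop_M1.png

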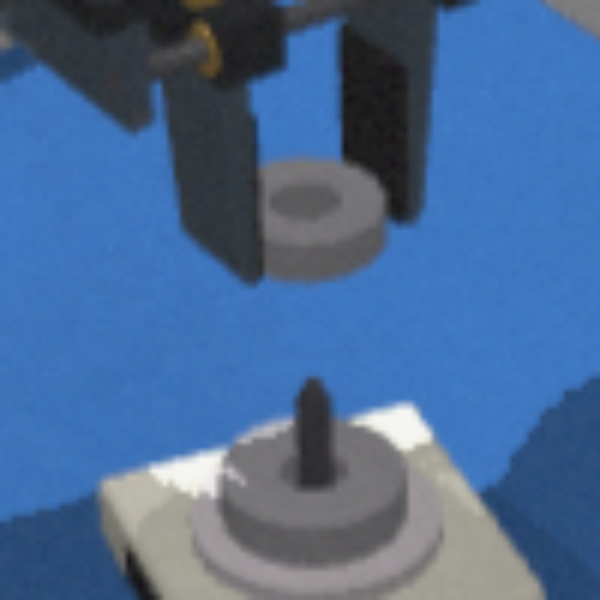

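The medium disc is level, with its hole centre at side (294.0,123.3) and the post tip below it at (295.2,153). Checking the offset in hand, then lowering.

Run:
```python
from h import *
print(onz("side",(292.8,122.5),.1617))
ok=place(0,.056,width=.052);print(ok)
if ok: release(.052,.16)
```

```text
[0.62839653 0.20135023 0.1617    ]
mid False [0.6301 0.2041 0.0713]
seat True [0.6298 0.204  0.0591] expected z 0.059000000000000004 [-0.21 -0.22  5.51] 23.5333
True
w 0.07220876386337376 [0.6292 0.2039 0.0584]
25.3083
```

Run:
```python
from h import *
print(onz("side",(327.1,322.7),.006))
pick((.4738,-.1197),-90,.040,z=.002)
ctrl.goto([*POST,.15],ori(-35))
I=shots("S1")
u,v=map(int,proj("side",(.63,.204,.12)))
print(u-50,v-50);cv2.imwrite("pics/crop_S1.png",cv2.resize(I["side"][v-50:v+50,u-50:u+50],(600,600)))
print(ctrl.current_tool_pos())
```

```text
[ 0.4739046  -0.11910709  0.006     ]
touch False [ 0.4739 -0.1197  0.0021]
w 0.038684043442615695
F [-0.1   0.76 -1.77] w 0.0384504827407363 t 30.3417
243 90
[0.63007241 0.20253674 0.150172  ]
```

View pics/crop_S1.png

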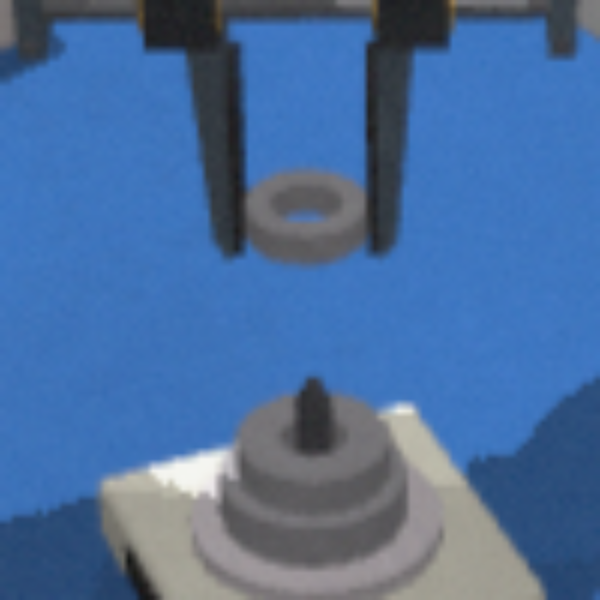

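The small disc is held level and the medium disc lies flat on the large one, with the post in its hole. Lowering.

Run:
```python
from h import *
ok=place(-35,.071,zg=.002);print(ok)
if ok:
    release(.040,.17)
    pick((.4855,.3162),0,.036,z=.003,lift=.17)
    ctrl.goto([*POST,.17],ori(-35))
    I=shots("C1")
    u,v=map(int,proj("side",(.63,.204,.12)))
    print(u-50,v-50);cv2.imwrite("pics/crop_C1.png",cv2.resize(I["side"][v-60:v+50,u-50:u+50],(545,600)))
    print(ctrl.current_tool_pos())
```

```text
mid False [0.6299 0.204  0.085 ]
seat True [0.6297 0.2039 0.0731] expected z 0.073 [-0.74 -0.62  5.26] 34.2583
True
w 0.06030929911488057 [0.6292 0.2038 0.0725]
36.0167
touch False [0.4856 0.3163 0.0031]
w 0.034416087333855906
F [-0.02 -1.53 -0.69] w 0.03442830677614001 t 40.3667
243 90
[0.62910824 0.20474963 0.16965692]
```

View pics/crop_C1.png

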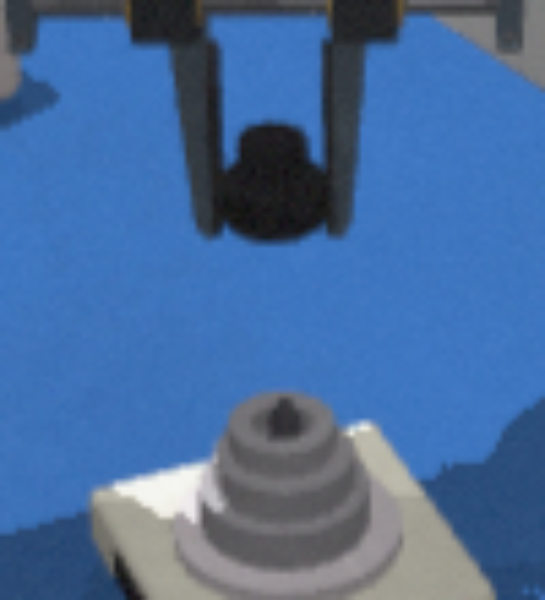

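All three discs are stacked with the post tip showing, and the cap is held upright, knob up. Lowering the cap.

Run:
```python
from h import *
ok=place(-35,.083,zg=.003);print(ok)
if ok and abs(ctrl.current_tool_pos()[2]-.086)<.003:
    release(.036,.22)
    ctrl.movej([62.596,28.281,77.091,0,74.628,-5.472])
ctrl.sleep(.5)
I=shots("F")
c=lambda n,r:(lambda u,v:cv2.resize(I[n][v-r:v+r,u-r:u+r],(400,400)))(*map(int,proj(n,(.63,.204,.07))))
cv2.imwrite("pics/crop_F.png",np.hstack([c("side",45),c("top",45)]));print(ctrl.current_t())
```

```text
mid False [0.6297 0.2039 0.0979]
seat True [0.6297 0.2039 0.0862] expected z 0.08600000000000001 [-0.31  0.02  5.19] 43.475
True
w 0.05587287320611373 [0.6292 0.2038 0.0855]
45.425
47.9917
```

View pics/crop_F.png

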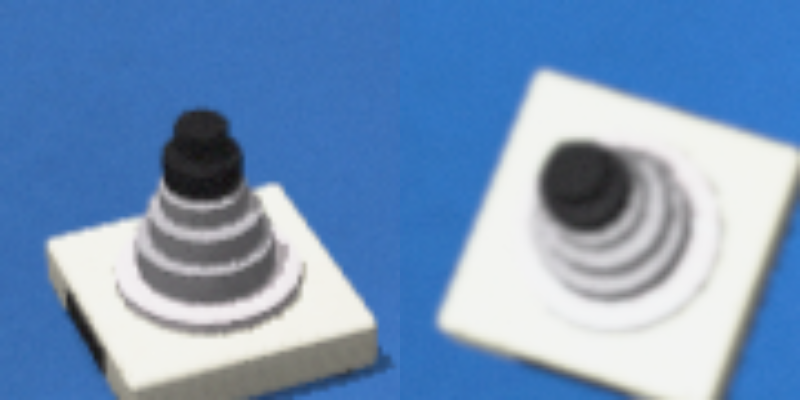

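View pics/top_F.png

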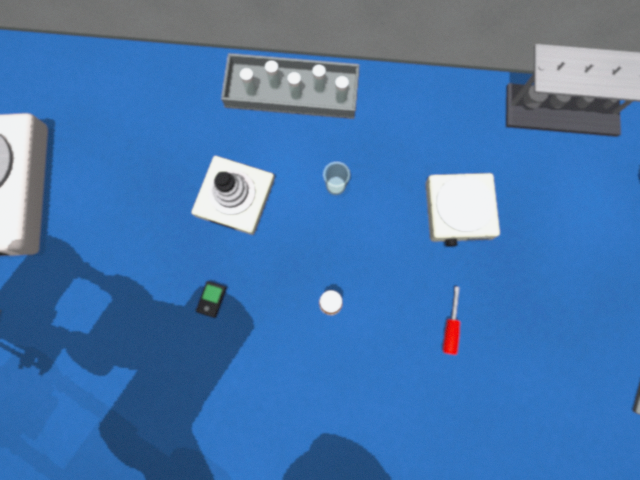

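The full stack stands straight on the stand with the cap on top at top-view (225,182). The beaker (336,178), jar (331,302), logger (211,299) and screwdriver (453,320) are where they started, and the arm is clear.

```bash
python3 -c "
from bench import ctrl
ctrl.sign_off();print(ctrl.current_t())"
```

```text
the job is handed in; nothing more can be done
the job is handed in; nothing more can be done
```

The job is done and handed in at about 48 s of robot time. The large, medium and small discs went over the post in that order, then the cap, knob up. Each piece was lowered until it touched, then released, and each touched within 0.2 mm of its expected height.

- **Final pictures:** both views show all four pieces stacked flat and upright. The beaker, jar, logger and screwdriver look unmoved, and the arm is back at its start pose, clear of everything.
- **Disagreement:** the side camera read 2–4 mm off the top camera. I corrected it using the held large disc, after which the two views agreed on the post to under 0.4 mm. A later side-view check on the medium disc still read about 2 mm off the gripper position. That was inside the 5 mm hole clearance, so I went ahead.
- **Contact force:** lowering was set to stop at a 3 N change, but the readings at touchdown were 5–10 N, with the large disc highest at 9.7 N.

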